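# Swing the press platen home over its bed

## Robot

A 7-joint arm with a two-finger parallel gripper is mounted at the origin on the work surface. World frame = base frame: x ahead of the robot, y to its left, z up, the work surface at z = 0. Lengths are in m, angles in rad, forces in N, time in s.
With the tool pointing down it reaches from about 0.4 to 0.85 m from the base axis. Payload 10.4 kg.
Tool frame: the origin (TCP) lies at the very end of the fingers, on their centre line; the grasp point (between the pads) lies 19 mm behind it; z points along the fingers, y is the line along which they close (so a half turn about z gives the same grasp; the last joint's range is limited). The gripper opens to 87 mm and grips with 3 to 60 N. Pads are 19 mm wide; open, the fingers measure 117 mm over their backs; the gripper's body (75 mm by 190 mm) begins 51 mm behind the grasp point.
Start: joints at [-1.219, 0.332, -0.065, 1.46, 0.022, 1.35, -0.088], TCP at [0.229, 0.582, 0.223] pointing down, gripper open.
Joint ranges: [-2.6, 2.6], [-0.5, 2.12], [-1.47, 1.34], [0.16, 2.42], [-1.27, 4.41], [0.06, 2.06], [-2.6, 2.6]. Speed limits (rad/s): [2.22, 2.22, 2.79, 2.79, 3.14, 3.14, 3.14].

## Interface

Orientations are given as a unit quaternion [x, y, z, w].
In Python, from bench import * gives the robot as it stands.
- The arm moves only by the tool carry_out, never from a script. Its argument "deltas" is a list of rows, each an object with "hand": the finger opening in mm, from 0 to 87; "dp": the shift along the tool's x, y, z each as a share of 250 mm, from -1 to 1, a list of three; "spin": the turn about the tool's z as a share of pi rad, from -1 to 1. In form: [{"hand": hand, "dp": [dx, dy, dz], "spin": spin}, ...]. A call has 1 to 20 rows; each row is the pose to reach, as a shift and turn from the pose commanded when the call began, along the tool's axes at that moment, turning the shorter way round; what a row does not reach only later rows make up. A row lasts 1/10 s, in which the tool goes at most 50 mm and 8.59 degrees, less where a joint would pass 70% of its speed; a pose out of reach is approached as far as the arm can. A call with a number of a shift or a turn outside -1 to 1 is refused whole. A call with a gripper value outside its range is refused whole. The fingers move at their own pace and stop on an object; "force" is the grip in N (left out, the last holds). Time passes only in rows, so rows that repeat a pose let the fingers close. It gives the time, the measured TCP pose, the force, the opening and the grip force at its end, in the units of the state.
- read_state(): the state, without advancing time (a new reading comes with each control period).
- camera(name): name is "scene" or "side" or "wrist"; returns the picture (384x512x3 uint8, red, green, blue); there is no depth.
- get_calibration(name): a dict with "fx", "fy", "cx", "cy" (pixels), "R" (3x3) and "t" (3): a world point X has camera coordinates R X + t; the wrist camera has in their place "mount" (4x4, takes a point from camera to tool coordinates, whose origin is the TCP and whose axes are the flange's). Camera axes: x right, y down, z forward; pixel columns grow to the right and rows downward; lengths in m; the calibration is good to about 2 mm. A picture is of the moment at which its call begins: read the wrist's pose just before it. get_calibration takes no time and is no camera call.
- close_job(): hands the job in; it is judged then, once.
The state is a dict: "time": time; "joint_positions": joint angles; "joint_vel": joint speeds; "joint_torque": joint torques, N m; "ee_pos": TCP position; "eef_rot": TCP orientation; "ft_force": force on the tool from outside, world axes, zero at the start; "torque": the same for the moment, N m; "width": finger opening in m; "grip_force": force on a finger pad.
Only numpy, scipy, OpenCV 4.12 (cv2) and the standard library are available. Lean on these libraries where they do the work, as an engineer would, in place of code of your own. Each camera call takes 0.05 s, during which the arm holds its last target. There are 200 camera calls.

## Task

The heavy upper platen of the small swing-away press is parked off to the right on an arm that swings freely and hardly slows down by itself. Give it a brisk push by its outer side face and let go, so that it swings in freely at 0.25 rad/s or a little more (well under 0.7), then meet it on its other side while it moves and brake it softly to rest, square over the lower bed: no knocks or pushes over 9 N, no bouncing back, no running on to the end stop, no leaning on its black top cover. Leave it standing there untouched and completely still, with the sewing things around it where they are.

Things in the scene. Friction and masses are not known exactly. Their poses are not given: they have to be found in the camera images.
- swing (a joint): Arm angle about the upright hinge, rad: 0 = platen square over the bed, positive = swung out counter-clockwise seen from above (to the robot's right). End stops at -0.35 and 1.40. Nearly free: viscous damping about 0.004 N m s/rad, dry friction about 0.0004 N m. Inertia about the hinge nominally 0.20 kg m2 (whole swinging part 5.5 kg); the real mass differs by up to a third.
- platen: Upper platen and its arm, one grey/aluminium casting turning with the joint. Origin on the hinge axis 115 mm above the table, arm out along its own -x, z up. Platen plate: x -330 to -150 mm, y -60 to +60 mm, 50 mm thick (90 to 140 mm above the table), corners rounded 8 mm; the arm inside that is 96 mm wide, equally thick; hub 84 mm wide, top at 158 mm. Too wide for the gripper.
- platen_right (a point): Middle of the platen's upright side face at its own y = -60 mm, 240 mm out from the hinge, 115 mm above the table; same axes as the platen. It is the outer face, away from the bed, when the platen is swung out: pushing on it turns the joint down, towards 0.
- platen_left (a point): The same on the other side face, at the platen's own y = +60 mm: the leading face on the way to the bed. Pushing on it brakes the platen on its way in, and turns the joint up.
- cover_top (a point): Middle of the top of the black cover on the platen, 150 mm above the table, 240 mm out from the hinge, turning with the platen. Over the platen the cover is 150 x 90 mm, 15 mm in from its edges; towards the hinge it is 4 mm lower and 70 mm wide. Not to be leaned on.
- press: Fixed base of the press: floor plate 440 x 200 mm, 22 mm high. Origin on the table under the hinge axis; its own -x runs from the hinge to the bed.
- bed (a point): Middle of the top of the lower bed, a padded plate 180 x 120 mm, 70 mm above the table, 240 mm from the hinge axis along the press's -x. 20 mm of air between bed and platen.
- cone: Bystander: white thread cone, 68 mm wide at the foot, 130 mm tall. Origin at its underside. Leave it alone.
- shears: Bystander: tailor's shears with black handles lying flat, 260 mm long, 17 mm high. Origin at its underside. Leave it alone.
- set_square: Bystander: wooden triangle with a round grip bar, lying flat, legs 240 and 200 mm, 30 mm high. Origin at its underside. Leave it alone.
- bobbin_box: Bystander: clear divided bobbin box, 150 x 110 x 26 mm. Origin at its underside. Leave it alone.

How it is judged:
By the outcome, as a careful person would: the job done as asked, in the order asked, and still so for the second after the job is handed in, with the robot touching nothing.
It also fails if it takes over 51 s, if anything falls off the work surface, if the arm or the gripper's body presses on something with over 40 N, if the wrist force passes 120 N, or if a joint passes its speed limit or range.

## Working session

There is one attempt and no reset: what is moved stays moved. The work goes in short steps, Python scripts to look and compute and a tool call to move; the robot and the scene stay as the last step left them, time stands still between calls to the robot, and variables do not carry over. Pictures are saved under pics/ and viewed, at most 10 in all, crops included, and the job is handed in when it is done.

Besides the shell and the picture viewer there is one more tool, called as name(argument=value, ...), one argument or row to a line, values as JSON. carry_out: Moves the arm, as the interface text tells. Its arguments: {"type":"object","properties":{"deltas":{"type":"array","items":{"type":"object","properties":{"hand":{"type":"number"},"dp":{"type":"array","items":{"type":"number","minimum":-1,"maximum":1}},"spin":{"type":"number","minimum":-1,"maximum":1}}}},"force":{"type":"number"}},"required":["deltas"]}

```bash
mkdir -p pics
python3 - <<'E'
from bench import *
import cv2,numpy as np
s=read_state();print(s)
for n in("scene","side"):
    im=camera(n);cv2.imwrite(f"pics/{n}0.png",im[:,:,::-1])
    c=get_calibration(n);print(n,c)
print(get_calibration("wrist"))
E
```

```text
{'time': 0.0, 'joint_positions': array([-1.21863686,  0.33286376, -0.06470618,  1.46094601,  0.02163677,
        1.34992505, -0.08849785]), 'joint_vel': array([-7.65023873e-04, -5.88348444e-05,  6.27392522e-04, -4.52694297e-04,
        4.53320758e-04,  1.21769616e-03,  1.02417283e-03]), 'joint_torque': array([-1.30688932e-04, -6.23261976e+01,  2.44875223e-02, -3.89878070e+01,
       -6.12348248e-02,  4.00974357e-02,  1.60244717e-04]), 'ee_pos': array([0.22864944, 0.58124604, 0.22175681]), 'eef_rot': array([ 1.86266831e-01,  9.82498929e-01, -7.17858988e-04, -8.39820889e-05]), 'ft_force': array([-1.67095811, -0.50275746,  0.04521309]), 'torque': array([-0.00334659,  0.02515333, -0.02874794]), 'grip_force': 0.0, 'width': 0.08754736752760084}
scene {'fx': 446.100573384117, 'fy': 446.100573384117, 'cx': 257.90324638972527, 'cy': 196.64819604159848, 'R': array([[ 0.56550332,  0.82458972,  0.01605595],
       [ 0.63960107, -0.42618133, -0.63974991],
       [-0.52068845,  0.3720501 , -0.76841542]]), 't': array([-0.30800371, -0.23362844,  1.93389996])}
side {'fx': 467.78840059724774, 'fy': 467.78840059724774, 'cx': 249.33459247689106, 'cy': 194.29089663047023, 'R': array([[ 0.70887487, -0.70512234,  0.01728845],
       [-0.49667346, -0.51642032, -0.69758549],
       [ 0.50081122,  0.48591412, -0.71629295]]), 't': array([-0.36882561,  0.35401   ,  1.28620056])}
{'fx': 267.0856953725987, 'fy': 267.0856953725987, 'cx': 256.12015149713835, 'cy': 188.6842856525114, 'mount': array([[ 2.45886017e-04, -9.53175532e-01, -3.02417500e-01,
         8.36246611e-02],
       [ 9.99999791e-01,  5.34719790e-05,  6.44532091e-04,
        -3.69699407e-04],
       [-5.98181357e-04, -3.02417595e-01,  9.53175346e-01,
        -1.61355001e-01],
       [ 0.00000000e+00,  0.00000000e+00,  0.00000000e+00,
         1.00000000e+00]])}
```

View pics/scene0.png

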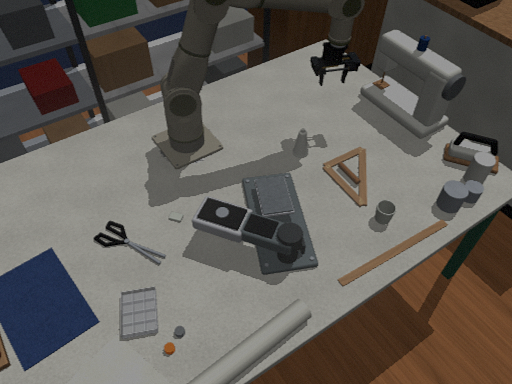

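View pics/side0.png

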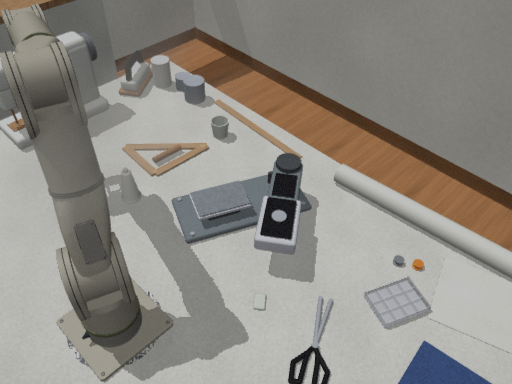

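The scene view shows the press floor plate with corners at about (243,178), (293,174), (316,266) and (262,271). The hinge is near (290,240) and the swung-out platen near (222,217). The cone is at (302,143), the set square at (350,175), the shears at (130,243) and the bobbin box at (139,312). Next I'll view enlarged crops for precise corners.

Run:
```python
import cv2,numpy as np
a=cv2.imread("pics/scene0.png")[160:280,180:330]; b=cv2.imread("pics/side0.png")[140:260,165:315]
cv2.imwrite("pics/c1.png",cv2.resize(a,None,fx=5,fy=5,interpolation=cv2.INTER_CUBIC))
cv2.imwrite("pics/c2.png",cv2.resize(b,None,fx=5,fy=5,interpolation=cv2.INTER_CUBIC))
```

```text
(no output)
```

View pics/c1.png

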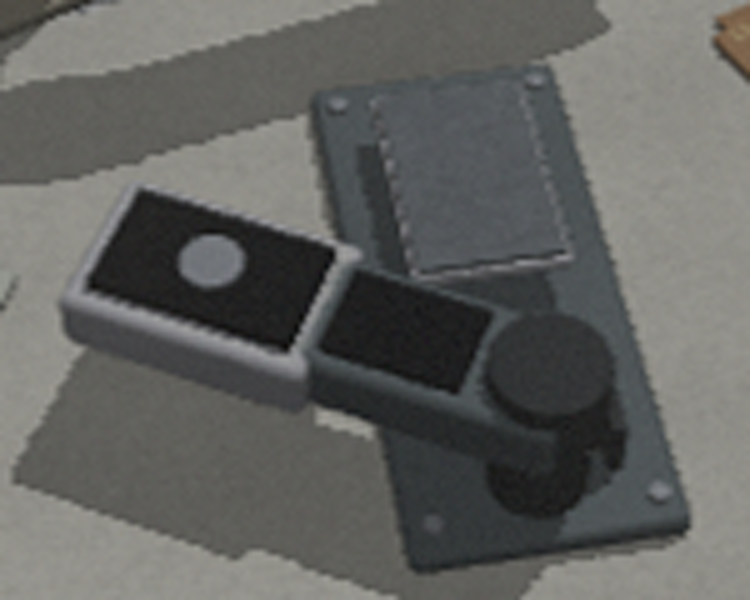

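View pics/c2.png

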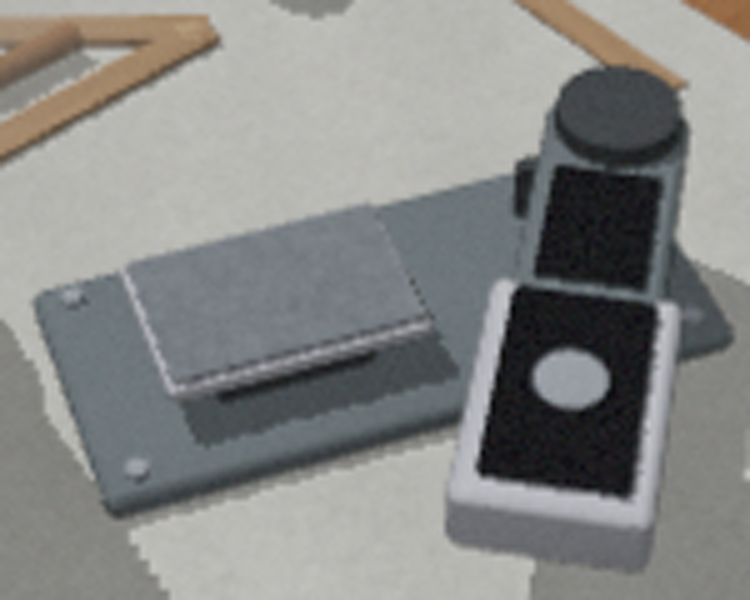

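The crops (5x) show the black cover corners in scene at (133,192), (338,250), (290,352) and (85,290). The bed-top corners are at (375,100), (525,80), (572,260) and (415,273), and the hub cap centre is at (550,362). In the side view the cover corners are (515,290), (660,292), (630,495) and (478,478), the bed corners are (122,267), (370,205), (432,320) and (172,388), and the cap centre is at (618,110).

```bash
cat > h.py <<'E'
from bench import *
import numpy as np,cv2
def ray(n,uv,c=None):
    c=c or get_calibration(n);R=c["R"];o=-R.T@c["t"]
    return o,R.T@np.array([(uv[0]-c["cx"])/c["fx"],(uv[1]-c["cy"])/c["fy"],1])
def onz(n,uv,z):
    o,d=ray(n,uv);return (o+d*(z-o[2])/d[2])
def tri(a,b):
    o1,d1=ray("scene",a);o2,d2=ray("side",b)
    s=np.linalg.lstsq(np.c_[d1,-d2],o2-o1,rcond=None)[0];return (o1+d1*s[0]+o2+d2*s[1])/2
E
python3 - <<'E'
from h import *
np.set_printoptions(precision=4,suppress=True)
S=lambda p:(180+p[0]/5,160+p[1]/5)
D=lambda p:(165+p[0]/5,140+p[1]/5)
for nm,z,s,d in(("cover",.15,[(133,192),(338,250),(290,352),(85,290)],[(630,495),(478,478),(515,290),(660,292)]),
 ("bed",.07,[(375,100),(525,80),(572,260),(415,273)],[(172,388),(122,267),(370,205),(432,320)])):
    for n,f,q in(("scene",S,s),("side",D,d)):
        P=np.array([onz(n,f(p),z) for p in q]);print(nm,n,P[:,:2].tolist(),P.mean(0))
        e=np.diff(np.r_[P,P[:1]],axis=0);print(np.degrees(np.arctan2(e[:,1],e[:,0])),np.linalg.norm(e,axis=1))
print("cap",tri(S((550,362)),D((618,110))))
print("disc",tri(S((212,260)),D((571,379))))
print("cone foot",onz("scene",(301,153),0),onz("side",(130,197),0))
print("floor corners",[onz("scene",S(p),.022) for p in((315,95),(548,68),(690,525),(415,572))])
E
```

```text
cover scene [[0.43132663604108357, -0.1402425843565634], [0.5523739333079906, -0.050570957453756615], [0.6054425474145467, -0.12346784295725682], [0.4869540257069652, -0.2095653108549635]] [ 0.519 -0.131  0.15 ]
[  36.531   -53.9455 -143.9967  128.745 ] [0.1506 0.0902 0.1465 0.0889]
cover side [[0.4703571358081782, -0.21215819025954102], [0.4178409793127268, -0.14433377791561308], [0.5393069351364295, -0.05761436616131521], [0.6016769735940904, -0.119968083991148]] [ 0.5073 -0.1335  0.15  ]
[ 127.7505   35.5246  -44.9925 -144.9301] [0.0858 0.1492 0.0882 0.1604]
bed scene [[0.39441990409682026, 0.0881907559933447], [0.4414260764101169, 0.19637535448062882], [0.6015853030316456, 0.11946286842944753], [0.5482710019785834, 0.01834558328276603]] [0.4964 0.1056 0.07  ]
[  66.5151  -25.6515 -117.8005  155.5829] [0.118  0.1777 0.1143 0.169 ]
bed side [[0.3805775529524328, 0.08336218748525814], [0.426069529627372, 0.18685349977267285], [0.5845439897799913, 0.11597015561422419], [0.5393814497017538, 0.011436013000616585]] [0.4826 0.0994 0.07  ]
[  66.271   -24.0983 -113.3661  155.6331] [0.113  0.1736 0.1139 0.1743]
cap [0.7074 0.0107 0.1502]
disc [ 0.512  -0.1273  0.1484]
cone foot [0.3236 0.3748 0.    ] [0.3071 0.372  0.    ]
floor corners [array([0.3282, 0.0761, 0.022 ]), array([0.4076, 0.2484, 0.022 ]), array([0.8015, 0.0728, 0.022 ]), array([ 0.7265, -0.1043,  0.022 ])]
```

carry_out(
  deltas=[
    {"hand": 0, "dp": [-0.2, -0.17, -0.2], "spin": 0},
    {"hand": 0, "dp": [-0.3, -0.27, -0.2], "spin": 0},
    {"hand": 0, "dp": [-0.98, -0.86, -0.4], "spin": 0},
    {"hand": 0, "dp": [-0.98, -0.86, -0.4], "spin": 0},
    {"hand": 0, "dp": [-0.98, -0.86, -0.4], "spin": 0},
    {"hand": 0, "dp": [-0.98, -0.86, -0.4], "spin": 0},
    {"hand": 0, "dp": [-0.98, -0.86, -0.4], "spin": 0},
    {"hand": 0, "dp": [-0.98, -0.86, -0.4], "spin": 0},
  ],
)

```text
time: 0.9
ee_pos: [0.3817, 0.2865, 0.3243]
eef_rot: [0.191, 0.982, 0.001, 0.001]
ft_force: [0.3, 0.7, 1.5]
width: 0.0311
grip_force: 0.0
```

carry_out(
  deltas=[
    {"hand": 0, "dp": [-0.98, -0.86, 0], "spin": 0},
    {"hand": 0, "dp": [-0.98, -0.86, 0], "spin": 0},
    {"hand": 0, "dp": [-0.98, -0.86, 0], "spin": 0},
    {"hand": 0, "dp": [-0.98, -0.86, 0], "spin": 0},
    {"hand": 0, "dp": [-0.98, -0.86, 0], "spin": 0},
    {"hand": 0, "dp": [-0.98, -0.86, 0], "spin": 0},
    {"hand": 0, "dp": [-0.98, -0.86, 0], "spin": 0},
    {"hand": 0, "dp": [-0.98, -0.86, 0], "spin": 0},
    {"hand": 0, "dp": [-0.98, -0.86, 0], "spin": 0},
    {"hand": 0, "dp": [-0.98, -0.86, 0], "spin": 0},
  ],
)

```text
time: 1.9
ee_pos: [0.5271, 0.0036, 0.3222]
eef_rot: [0.185, 0.983, 0.0, -0.0]
ft_force: [0.7, 0.2, -0.7]
width: 0.0008
grip_force: 0.0
```

Run:
```python
from h import *
s=read_state();print(s["time"],s["ee_pos"],s["eef_rot"],s["ft_force"],s["width"])
np.savez("w1.npz",p=s["ee_pos"],q=s["eef_rot"])
im=camera("wrist");cv2.imwrite("pics/w1.png",im[:,:,::-1])
cv2.imwrite("pics/w1b.png",cv2.resize(im[:,:,::-1],(800,600),interpolation=cv2.INTER_CUBIC))
```

```text
1.9 [0.52707104 0.00363417 0.32223982] [ 1.85328457e-01  9.82676561e-01  1.50283888e-04 -3.41220517e-04] [ 0.70819117  0.17623704 -0.6506265 ] 0.0008001997363453956
```

View pics/w1b.png

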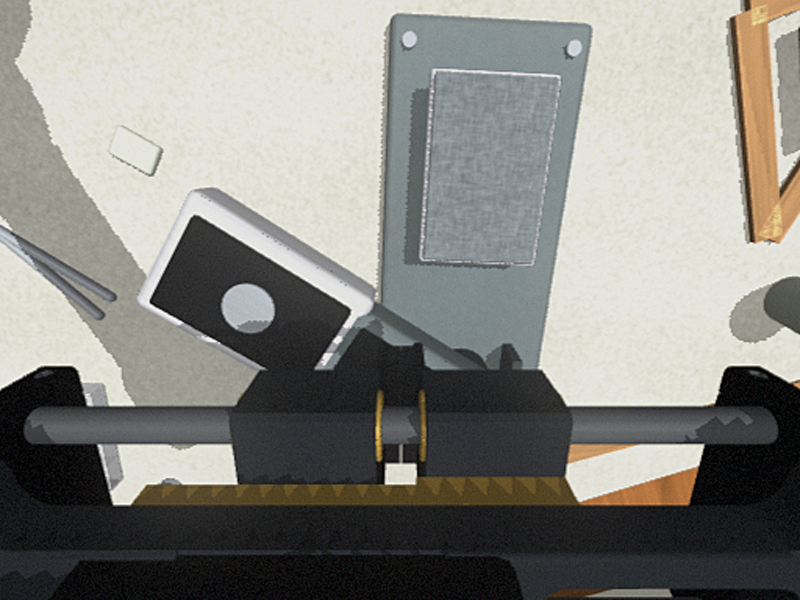

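The wrist view (800 px scale) shows the bed corners at (432,69), (561,75), (534,266) and (421,260), and the floor-plate corners at the far end at (391,14) and (592,24). The cover's near corners are (195,215), (350,303) and (150,303), and the disc is at (248,308).

```bash
cat >> h.py <<'E'
from scipy.spatial.transform import Rotation as Ro
def wz(uv,z,p,q):
    c=get_calibration("wrist");R=Ro.from_quat(q).as_matrix();M=c["mount"]
    d=R@(M[:3,:3]@np.array([(uv[0]-c["cx"])/c["fx"],(uv[1]-c["cy"])/c["fy"],1]));o=p+R@M[:3,3]
    return o+d*(z-o[2])/d[2]
E
python3 - <<'E'
from h import *
np.set_printoptions(precision=4,suppress=True)
w=np.load("w1.npz");f=lambda u,v,z:wz(((u+.5)/1.5625-.5,(v+.5)/1.5625-.5),z,w["p"],w["q"])[:2]
B=np.array([f(*p,.07) for p in((432,69),(561,75),(534,266),(421,260))]);print("bed",B,B.mean(0))
e=np.diff(np.r_[B,B[:1]],axis=0);print(np.degrees(np.arctan2(e[:,1],e[:,0])),np.linalg.norm(e,axis=1))
C=np.array([f(*p,.15) for p in((150,303),(195,215),(350,303))]);print("cover",C)
e=np.diff(C,axis=0);print(np.degrees(np.arctan2(e[:,1],e[:,0])),np.linalg.norm(e,axis=1))
print("cover ctr",(C[0]+C[2])/2,"disc",f(248,308,.15))
F=np.array([f(*p,.022) for p in((391,14),(592,24),(380,250),(541,369))]);print("floor",F)
for a,b in((0,1),(0,2),(1,3)):
    d=F[b]-F[a];print(np.degrees(np.arctan2(d[1],d[0])),np.linalg.norm(d))
E
```

```text
bed [[0.3854 0.089 ]
 [0.4317 0.1945]
 [0.5918 0.1242]
 [0.544  0.0193]] [0.4882 0.1067]
[  66.2796  -23.7065 -114.459   156.2756] [0.1152 0.1748 0.1152 0.1733]
cover [[ 0.4772 -0.2038]
 [ 0.4266 -0.1316]
 [ 0.5386 -0.0467]]
[125.01    37.1539] [0.0881 0.1405]
cover ctr [ 0.5079 -0.1252] disc [ 0.5113 -0.1289]
floor [[ 0.3194  0.075 ]
 [ 0.3975  0.2522]
 [ 0.5276 -0.0212]
 [ 0.7371  0.1071]]
66.20267085793589 0.19362807907967017
-24.823230170843477 0.22933812252823263
-23.14743162432406 0.3692426570911162
```

carry_out(
  deltas=[
    {"hand": 0, "dp": [-0.1, -0.15, 0.05], "spin": 0},
    {"hand": 0, "dp": [-0.2, -0.3, 0.1], "spin": 0},
    {"hand": 0, "dp": [-0.3, -0.46, 0.15], "spin": 0},
    {"hand": 0, "dp": [-0.4, -0.62, 0.2], "spin": 0},
    {"hand": 0, "dp": [-0.485, -0.747, 0.25], "spin": 0},
    {"hand": 0, "dp": [-0.485, -0.747, 0.35], "spin": 0},
    {"hand": 0, "dp": [-0.485, -0.747, 0.5], "spin": 0},
    {"hand": 0, "dp": [-0.485, -0.747, 0.65], "spin": 0},
    {"hand": 0, "dp": [-0.485, -0.747, 0.8], "spin": 0},
    {"hand": 0, "dp": [-0.485, -0.747, 0.868], "spin": 0},
    {"hand": 0, "dp": [-0.485, -0.747, 0.868], "spin": 0},
    {"hand": 0, "dp": [-0.485, -0.747, 0.868], "spin": 0},
    {"hand": 0, "dp": [-0.485, -0.747, 0.868], "spin": 0},
    {"hand": 0, "dp": [-0.485, -0.747, 0.868], "spin": 0},
  ],
)

```text
time: 3.35
ee_pos: [0.5727, -0.2161, 0.107]
eef_rot: [0.186, 0.983, 0.0, 0.001]
ft_force: [0.2, 0.0, 0.0]
width: 0.0003
grip_force: 0.0
```

Run:
```python
from h import *
s=read_state();print(s["time"],s["ee_pos"],s["eef_rot"],s["ft_force"],s["joint_positions"])
c=[]
for n,(x,y,w,h) in(("scene",(180,160,140,110)),("side",(200,150,140,110)),("wrist",(0,0,512,384))):
    im=camera(n)[:,:,::-1];cv2.imwrite(f"pics/{n}1.png",im)
    im=im[y:y+h,x:x+w];c.append(cv2.resize(im,(400,300),interpolation=cv2.INTER_CUBIC))
c.append(c[0]*0)
cv2.imwrite("pics/m1.png",np.vstack([np.hstack(c[:2]),np.hstack(c[2:])]))
```

```text
3.35 [ 0.57266166 -0.21610739  0.10696111] [1.86163989e-01 9.82518023e-01 1.49966206e-04 1.13183356e-03] [0.23370023 0.04843645 0.03131961] [-0.20612283  0.44233715  0.63022514  1.66582052 -0.2842767   1.12423139
  1.6979711 ]
```

View pics/m1.png

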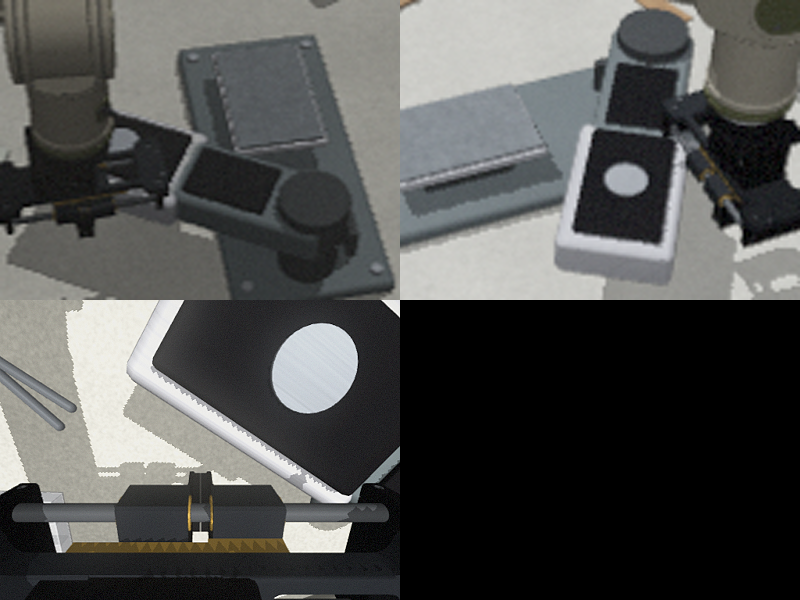

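The wrist view (0.78 scale, row offset 300) shows the platen's outer top edge running from (128,368) to (330,500), with the finger just outside it.

Run:
```python
from h import *
np.set_printoptions(precision=4,suppress=True)
s=read_state();p,q=s["ee_pos"],s["eef_rot"]
f=lambda u,v,z:wz(((u+.5)/.78125-.5,(v-300+.5)/.78125-.5),z,p,q)[:2]
a,b=f(134,378,.138),f(325,499,.138);d=(b-a)/np.linalg.norm(b-a);print(a,b,"ang",np.degrees(np.arctan2(d[1],d[0])))
n=np.array([d[1],-d[0]]);H=np.array([.708,.008])
print("tcp dist from face",(p[:2]-a)@n,"hinge dist (expect -.06)",(H-a)@n,"tcp radius",(H-p[:2])@d,"disc",f(315,368,.15))
```

```text
[ 0.4784 -0.2213] [ 0.6006 -0.1325] ang 35.99173446746999
tcp dist from face 0.05092500511830295 hinge dist (expect -.06) -0.050586128103139665 tcp radius 0.24156715143685561 disc [ 0.5103 -0.1269]
```

carry_out(
  deltas=[
    {"hand": 0, "dp": [0.0066, 0.0045, 0], "spin": 0},
    {"hand": 0, "dp": [0.0165, 0.0114, 0], "spin": 0},
    {"hand": 0, "dp": [0.0296, 0.0204, 0], "spin": 0},
    {"hand": 0, "dp": [0.0428, 0.0295, 0], "spin": 0},
    {"hand": 0, "dp": [0.0526, 0.0363, 0], "spin": 0},
    {"hand": 0, "dp": [0.0592, 0.0409, 0], "spin": 0},
    {"hand": 0, "dp": [0.0642, 0.0443, 0], "spin": 0},
    {"hand": 0, "dp": [0.0691, 0.0477, 0], "spin": 0},
    {"hand": 0, "dp": [0.074, 0.0511, 0], "spin": 0},
    {"hand": 0, "dp": [0.079, 0.0545, 0], "spin": 0},
    {"hand": 0, "dp": [0.0839, 0.0579, 0], "spin": 0},
  ],
)

```text
time: 4.6
ee_pos: [0.5575, -0.1949, 0.1055]
eef_rot: [0.186, 0.982, 0.0, -0.0]
ft_force: [-0.4, 0.2, 0.2]
width: 0.0007
grip_force: 0.0
```

Run:
```python
from h import *
s=read_state();print(s["time"],s["ee_pos"],s["ft_force"])
im=camera("wrist")[:,:,::-1];cv2.imwrite("pics/w2.png",im)
```

```text
4.6 [ 0.55752307 -0.19487647  0.10550325] [-0.35792669  0.16515976  0.17476561]
```

carry_out(
  deltas=[
    {"hand": 0, "dp": [0.0033, 0.0023, 0], "spin": 0},
    {"hand": 0, "dp": [0.0082, 0.0057, 0], "spin": 0},
    {"hand": 0, "dp": [0.0132, 0.0091, 0], "spin": 0},
    {"hand": 0, "dp": [0.0181, 0.0125, 0], "spin": 0},
  ],
)

```text
time: 5.05
ee_pos: [0.5545, -0.1903, 0.1055]
eef_rot: [0.186, 0.982, 0.0, 0.0]
ft_force: [0.8, -0.8, -0.1]
width: 0.0009
grip_force: 0.5
```

Contact is light, about 1 N. Next I ramp up the push, release, and lift.

carry_out(
  deltas=[
    {"hand": 0, "dp": [0.0099, 0.0068, 0], "spin": 0},
    {"hand": 0, "dp": [0.0247, 0.017, 0], "spin": 0},
    {"hand": 0, "dp": [0.0444, 0.0306, 0], "spin": 0},
    {"hand": 0, "dp": [0.0684, 0.0472, 0], "spin": 0},
    {"hand": 0, "dp": [0.0961, 0.0663, 0], "spin": 0},
    {"hand": 0, "dp": [0.1237, 0.0854, 0], "spin": 0},
    {"hand": 0, "dp": [0.1349, 0.0931, 0], "spin": 0},
    {"hand": 0, "dp": [0.1349, 0.0931, 0], "spin": 0},
    {"hand": 0, "dp": [0.125, 0.0863, -0.1], "spin": 0},
    {"hand": 0, "dp": [0.1118, 0.0772, -0.28], "spin": 0},
  ],
)

```text
time: 6.05
ee_pos: [0.5339, -0.1616, 0.1739]
eef_rot: [0.186, 0.983, -0.0, -0.003]
ft_force: [1.1, -0.1, -0.2]
width: 0.0007
grip_force: 0.0
```

carry_out(
  deltas=[
    {"hand": 0, "dp": [0.06, 0.1, 0], "spin": 0},
    {"hand": 0, "dp": [0.15, 0.25, 0], "spin": 0},
    {"hand": 0, "dp": [0.25, 0.42, 0], "spin": 0},
    {"hand": 0, "dp": [0.36, 0.6, 0], "spin": 0},
    {"hand": 0, "dp": [0.48, 0.78, 0], "spin": 0},
    {"hand": 0, "dp": [0.57, 0.92, 0], "spin": 0},
    {"hand": 0, "dp": [0.607, 0.991, 0], "spin": 0},
  ],
)

```text
time: 6.75
ee_pos: [0.4838, 0.1288, 0.1756]
eef_rot: [0.184, 0.983, 0.001, -0.0]
ft_force: [-0.3, -1.2, -0.8]
width: 0.0002
grip_force: 0.0
```

Run:
```python
from h import *
s=read_state();print(s["time"],s["ee_pos"],s["eef_rot"],s["ft_force"])
np.savez("w3.npz",p=s["ee_pos"],q=s["eef_rot"])
im=camera("side")[:,:,::-1];cv2.imwrite("pics/s3.png",im)
# disc / cover in side view: 
hsv=cv2.cvtColor(im,cv2.COLOR_BGR2HSV)
cv2.imwrite("pics/m3.png",cv2.resize(im[100:280,150:330],(600,600),interpolation=cv2.INTER_CUBIC))
```

```text
6.75 [0.48377123 0.1287996  0.17563217] [ 1.83706205e-01  9.82980899e-01  7.36687608e-04 -2.01661827e-04] [-0.25536878 -1.16360475 -0.7600703 ]
```

View pics/m3.png

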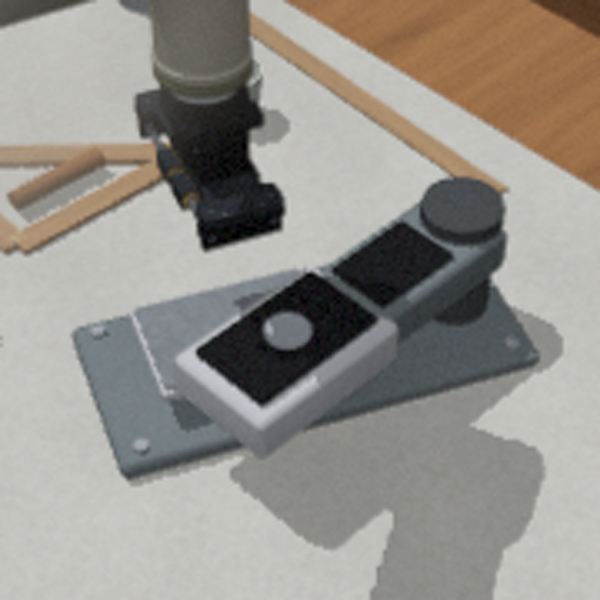

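The side view shows the platen swinging in with its disc at crop (288,330), which is image (236,199). The tool is ahead of it. I'll compute the angle and set up automatic disc tracking.

```bash
cat >> h.py <<'E'
H=np.array([.708,.008])
def disc(im):
    "light disc enclosed in the black cover, BGR side image -> pixel centre"
    g=cv2.cvtColor(im,cv2.COLOR_BGR2GRAY)
    m=((g<55)*255).astype(np.uint8);best=None
    cs,h=cv2.findContours(m,cv2.RETR_CCOMP,cv2.CHAIN_APPROX_NONE)
    for c,k in zip(cs,h[0]):
        a=cv2.contourArea(c);(x,y),r=cv2.minEnclosingCircle(c)
        if k[3]>=0 and 60<a<400 and a>.5*np.pi*r*r and 150<x<330 and 120<y<300:best=(x,y,a)
    return best
def ang(uv,b=(0,0)):
    P=onz("side",uv,.15)[:2]+b-H;return np.arctan2(-P[1],-P[0])+np.radians(24),np.linalg.norm(P)
E
python3 - <<'E'
from h import *
for n in("side0","side1","s3"):
    d=disc(cv2.imread(f"pics/{n}.png"));print(n,d)
    if d:print(ang(d[:2]),ang(d[:2],(.006,.003)))
print(ang((236.4,199),(.006,.003)))
E
```

```text
side0 (278.5, 215.0, 182.5)
(np.float64(1.0195483665782699), np.float64(0.23830942006424344)) (np.float64(1.0235036254381642), np.float64(0.23166590288197025))
side1 (278.5, 215.5, 187.5)
(np.float64(1.0207212993969752), np.float64(0.24025477190206637)) (np.float64(1.024676965824003), np.float64(0.23361234964645491))
s3 (235.875, 198.5, 161.5)
(np.float64(0.4168023509076636), np.float64(0.24042470915872388)) (np.float64(0.4039529907042497), np.float64(0.23445030641723089))
(np.float64(0.41511084571889256), np.float64(0.2347278425875397))
```

carry_out(
  deltas=[
    {"hand": 0, "dp": [0, 0.035, 0.13], "spin": 0},
    {"hand": 0, "dp": [-0.004, 0.046, 0.28], "spin": 0},
  ],
)

```text
time: 7.0
ee_pos: [0.4917, 0.1355, 0.106]
eef_rot: [0.186, 0.983, 0.001, 0.002]
ft_force: [-0.6, -0.0, 0.5]
width: 0.0004
grip_force: 0.0
```

```bash
cat >> h.py <<'E'
def tcp(a,dx=0):
    A=np.radians(156)+a;D=abs(a-np.radians(2.8));e=.015*np.cos(D)+.0095*np.sin(D)
    return H+.24*np.array([np.cos(A),np.sin(A)])+(.06+e)*np.array([np.sin(A),-np.cos(A)])
def tool(d,phi=158.64):
    r=np.radians(phi);return np.array([np.cos(r)*d[0]+np.sin(r)*d[1],np.sin(r)*d[0]-np.cos(r)*d[1]])/.25
E
python3 - <<'E'
from h import *
s=read_state();print(s["time"],s["ee_pos"],s["ft_force"])
im=camera("side")[:,:,::-1];cv2.imwrite("pics/s4.png",im)
d=disc(im);print(d,d and ang(d[:2]))
c0=np.array([.4851,.1248])+.25*(np.array([-.9313,.3642])*-.004+np.array([.3642,.9313])*.046);print("cmd",c0)
for a in(.22,.2,.18,.16,.133,.1,.07,.045,.025,.01,0):print(a,tcp(a).round(4),tool(tcp(a)-c0).round(4))
E
```

```text
7.0 [0.49165693 0.1354971  0.10598881] [-0.55031021 -0.00812755  0.54243186]
(230.875, 194.5, 158.0) (np.float64(0.3219945221405479), np.float64(0.240875549434754))
cmd [0.4902196  0.13514575]
0.22 [0.4878 0.1303] [ 0.0019 -0.0215]
0.2 [0.4903 0.1346] [-0.0011 -0.0021]
0.18 [0.4928 0.1387] [-0.0045  0.0172]
0.16 [0.4954 0.1429] [-0.0082  0.0364]
0.133 [0.4991 0.1484] [-0.0138  0.0621]
0.1 [0.5038 0.1549] [-0.0216  0.0933]
0.07 [0.5082 0.1607] [-0.0296  0.1214]
0.045 [0.512  0.1655] [-0.0368  0.1448]
0.025 [0.5152 0.1696] [-0.0431  0.1647]
0.01 [0.5177 0.1726] [-0.048   0.1795]
0 [0.5194 0.1745] [-0.0514  0.1893]
```

carry_out(
  deltas=[
    {"hand": 0, "dp": [-0.0014, 0, 0], "spin": 0},
    {"hand": 0, "dp": [-0.0037, 0.0124, 0], "spin": 0},
    {"hand": 0, "dp": [-0.0078, 0.0345, 0], "spin": 0},
    {"hand": 0, "dp": [-0.0136, 0.0612, 0], "spin": 0},
    {"hand": 0, "dp": [-0.0201, 0.0877, 0], "spin": 0},
  ],
)

```text
time: 7.55
ee_pos: [0.5038, 0.1537, 0.1065]
eef_rot: [0.186, 0.983, 0.001, 0.001]
ft_force: [0.3, -0.8, 0.5]
width: 0.0002
grip_force: 0.0
```

carry_out(
  deltas=[
    {"hand": 0, "dp": [-0.0071, 0.0253, 0], "spin": 0},
  ],
)

```text
time: 7.65
ee_pos: [0.5075, 0.1589, 0.106]
eef_rot: [0.186, 0.983, 0.0, 0.0]
ft_force: [0.1, 0.0, 0.5]
width: 0.0003
grip_force: 0.0
```

carry_out(
  deltas=[
    {"hand": 0, "dp": [-0.0067, 0.0224, 0], "spin": 0},
  ],
)

```text
time: 7.75
ee_pos: [0.5111, 0.1637, 0.1058]
eef_rot: [0.186, 0.983, 0.0, 0.0]
ft_force: [0.1, 0.4, -0.3]
width: 0.0006
grip_force: 0.0
```

carry_out(
  deltas=[
    {"hand": 0, "dp": [-0.0063, 0.0205, 0], "spin": 0},
  ],
)

```text
time: 7.85
ee_pos: [0.5141, 0.1674, 0.1056]
eef_rot: [0.186, 0.983, 0.0, -0.0]
ft_force: [-0.7, 0.6, 0.2]
width: 0.0002
grip_force: 0.1
```

carry_out(
  deltas=[
    {"hand": 0, "dp": [-0.0057, 0.018, 0], "spin": 0},
  ],
)

```text
time: 7.95
ee_pos: [0.517, 0.1709, 0.1055]
eef_rot: [0.186, 0.983, -0.0, -0.0]
ft_force: [-1.0, 0.4, 0.5]
width: 0.0002
grip_force: 0.1
```

Run:
```python
from h import *
s=read_state();print(s["ft_force"],s["joint_vel"].round(3),s["joint_torque"].round(2))
for n in("side0","side1","s3","s4"):
    im=cv2.imread(f"pics/{n}.png");d=disc(im);g=cv2.cvtColor(im,cv2.COLOR_BGR2GRAY)
    m=((g<55)*255).astype(np.uint8);cs,_=cv2.findContours(m,cv2.RETR_EXTERNAL,cv2.CHAIN_APPROX_NONE)
    c=[c for c in cs if cv2.pointPolygonTest(c,d[:2],False)>0][0]
    P=np.array([onz("side",p[0],.15)[:2] for p in c],np.float32)
    (cx,cy),wh,an=cv2.minAreaRect(P);r=cv2.boxPoints(((cx,cy),wh,an));e=r[1]-r[0]
    if np.linalg.norm(e)<np.linalg.norm(r[2]-r[1]):e=r[2]-r[1]
    a=np.degrees(np.arctan2(e[1],e[0]))%180
    print(n,(cx,cy),wh,"q",np.radians((a+24+90)%180-90),"disc q",ang(d[:2])[0])
```

```text
[-1.03809114  0.37707513  0.52909508] [-0.009  0.084 -0.014 -0.098 -0.033  0.022 -0.02 ] [ 8.000e-02 -4.934e+01  4.770e+00 -3.436e+01  1.000e-01  4.000e-02
  3.000e-02]
side0 (0.5063140988349915, -0.13183215260505676) (0.15064747631549835, 0.0863201916217804) q 1.0355252 disc q 1.0195483665782699
side1 (0.595431923866272, -0.1603863388299942) (0.2598341405391693, 0.2361326962709427) q 1.0375417 disc q 1.0207212993969752
s3 (0.4628170132637024, 0.0032966509461402893) (0.1491856575012207, 0.08832307159900665) q 0.42530894 disc q 0.4168023509076636
s4 (0.5005347728729248, 0.12754550576210022) (0.3329490125179291, 0.15942257642745972) q -1.4970752 disc q 0.3219945221405479
```

carry_out(
  deltas=[
    {"hand": 0, "dp": [-0.0036, 0.0108, 0], "spin": 0},
  ],
)

```text
time: 8.05
ee_pos: [0.5189, 0.1732, 0.1055]
eef_rot: [0.186, 0.983, 0.0, 0.0]
ft_force: [0.2, 0.1, 0.1]
width: 0.0005
grip_force: 0.1
```

Run:
```python
from h import *
im=camera("side")[:,:,::-1];cv2.imwrite("pics/s5.png",im)
s=read_state();print(s["time"],s["ee_pos"],s["ft_force"],s["grip_force"])
d=disc(im);print(d,d and ang(d[:2]))
cv2.imwrite("pics/m5.png",cv2.resize(im[100:280,150:330],(600,600),interpolation=cv2.INTER_CUBIC))
```

```text
8.1 [0.51902301 0.17344714 0.10549006] [ 2.03221119  1.57392502 -0.37767009] 1.4360127536201617
(218.5, 179.0, 112.0) (np.float64(-0.0057851503650867), np.float64(0.24266598149714502))
```

View pics/m5.png

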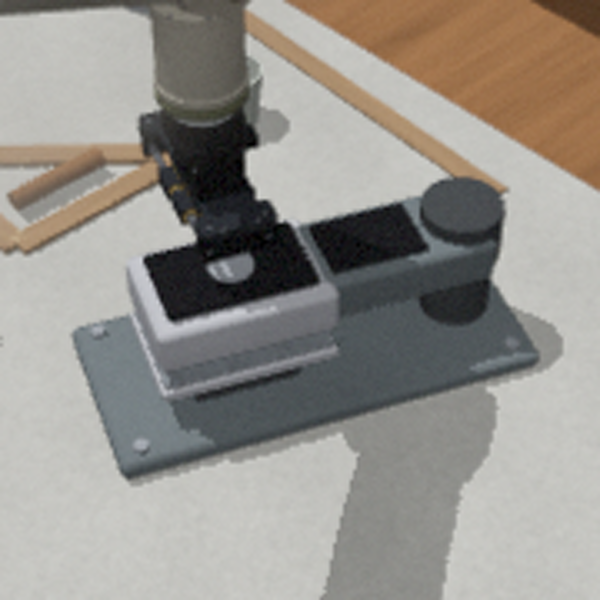

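The side view shows the platen almost square over the bed, with its front edge parallel to the bed edge, and now in contact at about 2.5 N. I'll yield slightly.

carry_out(
  deltas=[
    {"hand": 0, "dp": [-0.0022, 0.0065, 0], "spin": 0},
  ],
)

```text
time: 8.2
ee_pos: [0.5197, 0.1739, 0.1055]
eef_rot: [0.186, 0.982, -0.0, -0.0]
ft_force: [-0.2, -0.3, 0.7]
width: 0.0003
grip_force: 0.0
```

Run:
```python
from h import *
for i in range(3):
    s=read_state();im=camera("side")[:,:,::-1];cv2.imwrite(f"pics/s6{i}.png",im)
    print(s["time"],s["ee_pos"].round(4),s["ft_force"].round(2),round(s["grip_force"],2))
    # platen front-face lower/upper bright edge shift: register against s5 on front part
    a=cv2.imread("pics/s5.png")[170:215,185:255];b=im[170:215,185:255]
    f=lambda x:cv2.cvtColor(x,cv2.COLOR_BGR2GRAY).astype(np.float32)
    F=cv2.calcOpticalFlowPyrLK(a.copy(),b.copy(),np.float32([[[8,12]],[[50,14]],[[7,25]],[[52,22]]]),None)[0]
    print((F-np.float32([[[8,12]],[[50,14]],[[7,25]],[[52,22]]])).reshape(-1,2).round(2).tolist())
```

```text
8.2 [0.5197 0.1739 0.1055] [-0.23 -0.33  0.67] 0.0
[[0.029999999329447746, 0.07999999821186066], [0.05999999865889549, 0.03999999910593033], [0.05000000074505806, 0.05000000074505806], [0.05000000074505806, 0.05999999865889549]]
8.25 [0.5198 0.174  0.1055] [-0.67  0.05  0.23] 0.0
[[0.10999999940395355, 0.23999999463558197], [0.03999999910593033, 0.17000000178813934], [0.14000000059604645, 0.23000000417232513], [0.05999999865889549, 0.18000000715255737]]
8.3 [0.5197 0.1739 0.1055] [ 0.15 -0.11  0.87] 0.0
[[0.11999999731779099, 0.38999998569488525], [0.1599999964237213, 0.23999999463558197], [0.15000000596046448, 0.3199999928474426], [0.2199999988079071, 0.23999999463558197]]
```

carry_out(
  deltas=[
    {"hand": 0, "dp": [0, 0.02, 0], "spin": 0},
    {"hand": 0, "dp": [0, 0.02, -0.12], "spin": 0},
    {"hand": 0, "dp": [0, 0.02, -0.3], "spin": 0},
    {"hand": 0, "dp": [0, -0.12, -0.3], "spin": 0},
    {"hand": 0, "dp": [0.005, -0.29, -0.3], "spin": 0},
    {"hand": 0, "dp": [0.01, -0.48, -0.3], "spin": 0},
    {"hand": 0, "dp": [0.012, -0.65, -0.3], "spin": 0},
    {"hand": 0, "dp": [0.012, -0.741, -0.3], "spin": 0},
    {"hand": 0, "dp": [0.012, -0.741, -0.15], "spin": 0},
    {"hand": 0, "dp": [0.012, -0.741, 0], "spin": 0},
  ],
)

```text
time: 9.35
ee_pos: [0.45, 0.0025, 0.1057]
eef_rot: [0.187, 0.982, 0.001, 0.002]
ft_force: [0.5, 0.6, -1.2]
width: 0.0006
grip_force: 0.0
```

```bash
cat >> h.py <<'E'
def q_cover(n):
    "cover (black) edge direction and disc angle via both cameras"
    im=camera(n)[:,:,::-1];return im
E
python3 - <<'E'
from h import *
for i in range(3):
    s=read_state();im=camera("side")[:,:,::-1];cv2.imwrite(f"pics/s7{i}.png",im)
    d=disc(im);print(s["time"],s["ee_pos"].round(4),s["ft_force"].round(2),d,d and ang(d[:2]))
im=camera("scene")[:,:,::-1];cv2.imwrite("pics/sc7.png",im)
im=cv2.imread("pics/s72.png")
cv2.imwrite("pics/m7.png",cv2.resize(im[110:260,150:350],(800,600),interpolation=cv2.INTER_CUBIC))
E
```

```text
9.35 [0.45   0.0025 0.1057] [ 0.51  0.63 -1.23] (217.5, 182.5, 64.0) (np.float64(0.05001386066936908), np.float64(0.2508539407250028))
9.4 [0.4462 0.0024 0.0998] [-4.45 -0.03 -5.7 ] None None
9.45 [0.4463 0.0023 0.1023] [-0.14  0.39  1.57] None None
```

View pics/m7.png

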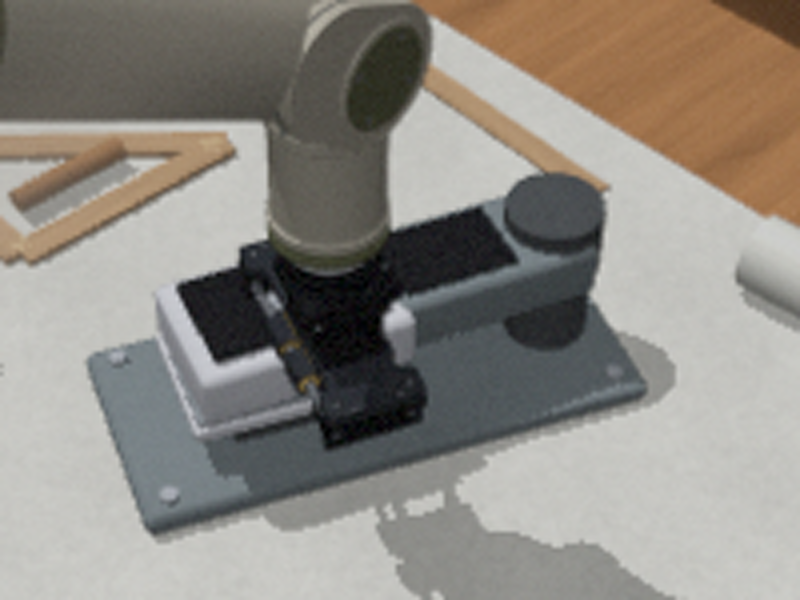

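The side view shows the gripper over the outer edge, with the platen near square but turned out slightly. I'll measure the angle with the wrist camera on the cover edges.

```bash
cat >> h.py <<'E'
def rect(im,p,q,z,org,sz=(600,600),mm=.5):
    "wrist image warped to plane z; pixel (i,j) = org+(i,j)*mm in press axes (x outward 156deg, y 66deg)"
    W=np.float32([[0,0],[sz[0],0],[sz[0],sz[1]],[0,sz[1]]])
    u=np.array([np.cos(np.radians(156)),np.sin(np.radians(156))]);v=np.array([u[1],-u[0]])
    c=get_calibration("wrist");R=Ro.from_quat(q).as_matrix()@c["mount"][:3,:3];o=p+Ro.from_quat(q).as_matrix()@c["mount"][:3,3]
    src=[]
    for a,b in W*mm/1000+org:
        X=R.T@(np.r_[H+a*u+b*v,z]-o);src.append([c["fx"]*X[0]/X[2]+c["cx"],c["fy"]*X[1]/X[2]+c["cy"]])
    return cv2.warpPerspective(im,cv2.getPerspectiveTransform(np.float32(src),W),sz)
def lines(n=2,z=.15,tag="w",org=(.1,-.15)):
    for i in range(n):
        s=read_state();im=np.ascontiguousarray(camera("wrist")[:,:,::-1]);cv2.imwrite(f"pics/{tag}{i}.png",im)
        r=rect(im,s["ee_pos"],s["eef_rot"],z,np.array(org));cv2.imwrite(f"pics/{tag}{i}r.png",r)
        L=cv2.createLineSegmentDetector().detect(cv2.GaussianBlur(cv2.cvtColor(r,cv2.COLOR_BGR2GRAY),(5,5),0))[0][:,0]
        print(s["time"],s["ee_pos"].round(4),s["ft_force"].round(1))
        for x1,y1,x2,y2 in L:
            l=np.hypot(x2-x1,y2-y1);a=np.arctan2(y2-y1,x2-x1);a=(a+np.pi/2)%np.pi-np.pi/2
            if l>90 and abs(a)<.3:print("  q=%.3f len=%.0f x %.0f..%.0f ymid=%.1f mm"%(-a,l/2,org[0]*1e3+min(x1,x2)/2,org[0]*1e3+max(x1,x2)/2,org[1]*1e3+(y1+y2)/4))
E
python3 - <<'E'
from h import *
lines(2,tag="w8")
E
```

```text
9.55 [0.4491 0.0027 0.1062] [ 0.3 -0.3  0.9]
  q=0.067 len=64 x 259..323 ymid=-80.5 mm
9.6 [0.45   0.0029 0.107 ] [ 1.1 -0.6  0.4]
  q=0.024 len=78 x 265..343 ymid=-107.6 mm
  q=0.070 len=65 x 258..323 ymid=-81.0 mm
```

carry_out(
  deltas=[
    {"hand": 0, "dp": [0, 0.012, 0], "spin": 0},
    {"hand": 0, "dp": [0, 0.024, 0], "spin": 0},
    {"hand": 0, "dp": [0, 0.034, 0], "spin": 0},
    {"hand": 0, "dp": [0, 0.04, 0], "spin": 0},
    {"hand": 0, "dp": [0, 0.04, 0], "spin": 0},
    {"hand": 0, "dp": [0, 0.0384, 0], "spin": 0},
    {"hand": 0, "dp": [0, 0.036, 0], "spin": 0},
    {"hand": 0, "dp": [0, 0.0332, 0], "spin": 0},
    {"hand": 0, "dp": [0, 0.0304, 0], "spin": 0},
    {"hand": 0, "dp": [0, 0.028, 0], "spin": 0},
    {"hand": 0, "dp": [0, 0.026, 0], "spin": 0},
  ],
)

```text
time: 10.75
ee_pos: [0.4515, 0.0088, 0.1055]
eef_rot: [0.186, 0.982, 0.0, 0.0]
ft_force: [-0.4, -0.0, 0.7]
width: 0.0005
grip_force: 0.0
```

Run:
```python
from h import *
lines(2,tag="w9")
```

```text
10.75 [0.4515 0.0088 0.1055] [-0.4 -0.   0.7]
  q=0.126 len=47 x 259..305 ymid=-81.1 mm
  q=0.120 len=60 x 259..318 ymid=-93.9 mm
10.8 [0.4515 0.0087 0.1055] [ 0.5 -0.4  0.5]
  q=0.128 len=47 x 258..305 ymid=-81.6 mm
  q=0.024 len=77 x 266..343 ymid=-104.5 mm
  q=0.125 len=60 x 259..318 ymid=-94.4 mm
```

carry_out(
  deltas=[
    {"hand": 0, "dp": [0, 0, 0], "spin": 0},
    {"hand": 0, "dp": [0, 0, 0], "spin": 0},
    {"hand": 0, "dp": [0, 0.0004, 0], "spin": 0},
    {"hand": 0, "dp": [0, 0.0012, 0], "spin": 0},
    {"hand": 0, "dp": [0, 0.0024, 0], "spin": 0},
    {"hand": 0, "dp": [0, 0.004, 0], "spin": 0},
    {"hand": 0, "dp": [0, 0.006, 0], "spin": 0},
    {"hand": 0, "dp": [0, 0.008, 0], "spin": 0},
    {"hand": 0, "dp": [0, 0.01, 0], "spin": 0},
    {"hand": 0, "dp": [0, 0.012, 0], "spin": 0},
    {"hand": 0, "dp": [0, 0.014, 0], "spin": 0},
    {"hand": 0, "dp": [0, 0.016, 0], "spin": 0},
  ],
)

```text
time: 12.05
ee_pos: [0.453, 0.0126, 0.1055]
eef_rot: [0.186, 0.982, 0.0, 0.0]
ft_force: [0.5, 0.2, -0.1]
width: 0.0004
grip_force: 0.0
```

Run:
```python
from h import *
lines(1,tag="wA")
```

```text
12.05 [0.453  0.0126 0.1055] [ 0.5  0.2 -0.1]
  q=0.113 len=48 x 258..306 ymid=-76.5 mm
  q=0.105 len=62 x 259..320 ymid=-89.5 mm
```

carry_out(
  deltas=[
    {"hand": 0, "dp": [0, 0.002, 0], "spin": 0},
    {"hand": 0, "dp": [0, 0.004, 0], "spin": 0},
    {"hand": 0, "dp": [0, 0.006, 0], "spin": 0},
    {"hand": 0, "dp": [0, 0.008, 0], "spin": 0},
    {"hand": 0, "dp": [0, 0.01, 0], "spin": 0},
    {"hand": 0, "dp": [0, 0.012, 0], "spin": 0},
    {"hand": 0, "dp": [0, 0.014, 0], "spin": 0},
    {"hand": 0, "dp": [0, 0.0159, 0], "spin": 0},
    {"hand": 0, "dp": [0, 0.0179, 0], "spin": 0},
    {"hand": 0, "dp": [0, 0.0198, 0], "spin": 0},
    {"hand": 0, "dp": [0, 0.0217, 0], "spin": 0},
    {"hand": 0, "dp": [0, 0.0236, 0], "spin": 0},
    {"hand": 0, "dp": [0, 0.0255, 0], "spin": 0},
    {"hand": 0, "dp": [0, 0.0274, 0], "spin": 0},
  ],
)

```text
time: 13.5
ee_pos: [0.4555, 0.0189, 0.1055]
eef_rot: [0.186, 0.982, 0.0, -0.0]
ft_force: [0.3, -0.1, 1.8]
width: 0.0005
grip_force: 0.0
```

```bash
cat >> h.py <<'E'
def face(q,p):
    "TCP own y in the platen, mm"
    u=np.array([np.cos(np.radians(156)),np.sin(np.radians(156))]);v=np.array([u[1],-u[0]]);d=p[:2]-H
    return 1e3*(d@v*np.cos(q)+d@u*np.sin(q))
E
python3 - <<'E'
from h import *
lines(1,tag="wB")
p=read_state()["ee_pos"];print([(q,face(q,p).round(1)) for q in(.06,.07,.08,.09)])
E
```

```text
13.5 [0.4555 0.0189 0.1055] [ 0.3 -0.1  1.8]
  q=0.076 len=50 x 259..309 ymid=-66.7 mm
  q=0.021 len=76 x 267..343 ymid=-98.4 mm
  q=0.069 len=63 x 260..322 ymid=-79.5 mm
[(0.06, np.float64(-78.3)), (0.07, np.float64(-75.9)), (0.08, np.float64(-73.5)), (0.09, np.float64(-71.1))]
```

Run:
```python
from h import *
s=read_state();w=np.load("w1.npz")
for n,p,q in(("w1",w["p"],w["q"]),("wB0",s["ee_pos"],s["eef_rot"])):
  im=cv2.imread(f"pics/{n}.png")
  for z in(.07,.022):
    org=(.05,-.2);r=rect(im,p,q,z,np.array(org),(900,700));cv2.imwrite(f"pics/{n}_{z}.png",r)
    L=cv2.createLineSegmentDetector().detect(cv2.GaussianBlur(cv2.cvtColor(r,cv2.COLOR_BGR2GRAY),(5,5),0))[0][:,0]
    for x1,y1,x2,y2 in L:
        l=np.hypot(x2-x1,y2-y1);a=np.arctan2(y2-y1,x2-x1);b=(a+np.pi/2)%np.pi-np.pi/2;c=a%np.pi-np.pi/2
        if l>120 and min(abs(b),abs(c))<.12:print(n,z,"q=%.3f %s len=%.0f x %.0f..%.0f y %.0f..%.0f"%(-(b if abs(b)<.12 else c),"long" if abs(b)<.12 else "short",l/2,50+x1/2,50+x2/2,-200+y1/2,-200+y2/2))
```

```text
w1 0.07 q=0.047 short len=349 x 390..374 y 149..-200
w1 0.07 q=-0.000 short len=165 x 369..369 y -90..75
w1 0.07 q=0.000 short len=114 x 329..329 y 57..-57
w1 0.07 q=-0.000 short len=106 x 326..326 y -53..53
w1 0.07 q=-0.000 long len=315 x 365..50 y 79..79
w1 0.07 q=-0.002 long len=157 x 313..156 y -59..-59
w1 0.07 q=0.003 short len=74 x 153..154 y -42..33
w1 0.07 q=-0.000 long len=79 x 185..105 y -94..-94
w1 0.022 q=0.047 short len=349 x 406..389 y 149..-200
w1 0.022 q=0.000 short len=184 x 384..384 y -92..93
w1 0.022 q=0.000 short len=127 x 338..338 y 73..-54
w1 0.022 q=-0.000 short len=119 x 336..336 y -50..70
w1 0.022 q=-0.001 short len=100 x 143..143 y -53..47
w1 0.022 q=-0.000 long len=326 x 377..50 y 98..98
w1 0.022 q=-0.003 long len=175 x 320..145 y -56..-56
w1 0.022 q=-0.001 long len=63 x 261..198 y -95..-95
wB0 0.07 q=0.045 short len=262 x 389..377 y 62..-200
wB0 0.07 q=0.071 short len=128 x 308..318 y -43..85
wB0 0.07 q=0.073 long len=84 x 218..302 y -42..-48
wB0 0.07 q=0.042 short len=71 x 198..201 y 5..75
wB0 0.07 q=-0.001 short len=140 x 371..371 y -85..55
wB0 0.07 q=0.
[... 331 characters left out ...]
 y 88..149
wB0 0.07 q=-0.009 long len=64 x 367..303 y -94..-95
wB0 0.022 q=0.045 short len=300 x 406..392 y 100..-200
wB0 0.022 q=0.071 short len=160 x 306..317 y -30..130
wB0 0.022 q=0.042 short len=74 x 186..189 y -182..-108
wB0 0.022 q=0.073 long len=104 x 193..297 y -28..-36
wB0 0.022 q=0.049 short len=89 x 142..138 y 121..32
wB0 0.022 q=0.042 short len=88 x 168..172 y 29..117
wB0 0.022 q=0.000 short len=155 x 384..384 y -68..87
wB0 0.022 q=0.000 long len=164 x 209..373 y -99..-99
wB0 0.022 q=0.070 short len=177 x 343..331 y 120..-57
wB0 0.022 q=0.043 short len=99 x 110..106 y 30..-68
wB0 0.022 q=0.044 short len=244 x 75..86 y -200..44
wB0 0.022 q=0.069 long len=132 x 326..194 y -66..-56
```

carry_out(
  deltas=[
    {"hand": 0, "dp": [0, -0.02, 0], "spin": 0},
    {"hand": 0, "dp": [0, -0.02, -0.12], "spin": 0},
    {"hand": 0, "dp": [0, -0.01, -0.27], "spin": 0},
    {"hand": 0, "dp": [0, 0.1, -0.3], "spin": 0},
    {"hand": 0, "dp": [0, 0.26, -0.3], "spin": 0},
    {"hand": 0, "dp": [-0.004, 0.43, -0.3], "spin": 0},
    {"hand": 0, "dp": [-0.008, 0.58, -0.3], "spin": 0},
    {"hand": 0, "dp": [-0.011, 0.67, -0.28], "spin": 0},
    {"hand": 0, "dp": [-0.011, 0.678, -0.17], "spin": 0},
    {"hand": 0, "dp": [-0.011, 0.678, -0.06], "spin": 0},
    {"hand": 0, "dp": [-0.011, 0.674, 0], "spin": 0},
  ],
)

```text
time: 14.65
ee_pos: [0.5187, 0.1741, 0.1033]
eef_rot: [0.186, 0.983, -0.001, -0.001]
ft_force: [-0.5, -0.2, 0.8]
width: 0.0005
grip_force: 0.0
```

```bash
cat >> h.py <<'E'
def plat(n=1,tag="x"):
    for i in range(n):
        s=read_state();im=np.ascontiguousarray(camera("wrist")[:,:,::-1]);cv2.imwrite(f"pics/{tag}{i}.png",im)
        org=(.1,-.2);r=rect(im,s["ee_pos"],s["eef_rot"],.14,np.array(org),(600,700))
        L=cv2.createLineSegmentDetector().detect(cv2.GaussianBlur(cv2.cvtColor(r,cv2.COLOR_BGR2GRAY),(5,5),0))[0][:,0]
        print(s["time"],s["ee_pos"].round(4),s["ft_force"].round(1),"face0 %.1f"%face(0,s["ee_pos"]))
        for x1,y1,x2,y2 in L:
            l=np.hypot(x2-x1,y2-y1);a=np.arctan2(y2-y1,x2-x1);b=(a+np.pi/2)%np.pi-np.pi/2;c=a%np.pi-np.pi/2
            if l>100 and min(abs(b),abs(c))<.15:print("  q=%.4f %s len=%.0f x %.0f..%.0f y %.0f..%.0f"%(-(b if abs(b)<.15 else c),"long" if abs(b)<.15 else "short",l/2,100+x1/2,100+x2/2,-200+y1/2,-200+y2/2))
E
python3 - <<'E'
from h import *
plat(2,"wC")
E
```

```text
14.65 [0.5187 0.1741 0.1033] [-0.5 -0.2  0.8] face0 74.8
  q=0.0442 short len=183 x 367..359 y 149..-33
  q=0.0467 short len=71 x 314..317 y -43..28
  q=0.0472 long len=59 x 315..257 y 31..33
  q=-0.0020 long len=93 x 353..260 y 86..86
  q=0.0037 short len=73 x 354..355 y -13..60
  q=-0.0007 long len=52 x 324..272 y 62..62
  q=0.0014 long len=56 x 272..327 y 65..65
  q=0.0562 short len=80 x 332..327 y 40..-40
  q=0.0464 short len=81 x 212..208 y 69..-12
  q=0.0453 long len=64 x 265..330 y 49..46
  q=0.0476 short len=51 x 218..216 y 133..83
  q=0.0462 short len=164 x 198..205 y -23..140
  q=0.0464 long len=53 x 324..272 y 53..55
  q=0.0465 short len=103 x 174..179 y -10..93
  q=0.0526 short len=74 x 177..173 y -3..-77
14.7 [0.5178 0.1735 0.1016] [-1.1 -0.3 -1.7] face0 73.8
  q=0.0432 short len=183 x 367..359 y 149..-33
  q=0.0462 short len=71 x 314..317 y -43..27
  q=0.0461 long len=57 x 315..258 y 31..33
  q=0.0473 short len=173 x 200..208 y -23..149
  q=-0.0016 long len=90 x 352..262 y 86..86
  q=0.0014 short len=96 x 355..355 y -12..83
  q=-0.0007 long len=52 x 325..273 y 62..62
  q=0.0013 long len=54 x 273..327 y 64..64
  q=0.0544 short len=82 x 332..327 y 42..-40
  q=0.0479 short len=73 x 214..210 y 68..-5
  q=0.0476 short len=50 x 220..218 y 132..82
  q=0.0450 long len=63 x 267..330 y 49..46
  q=0.0431 long len=52 x 324..272 y 53..55
  q=0.0504 short len=59 x 177..180 y -10..49
```

carry_out(
  deltas=[
    {"hand": 0, "dp": [0, 0, 0], "spin": 0},
    {"hand": 0, "dp": [0, 0, 0], "spin": 0},
    {"hand": 0, "dp": [0, 0, 0], "spin": 0},
    {"hand": 0, "dp": [0, 0, 0], "spin": 0},
    {"hand": 0, "dp": [0, 0, 0], "spin": 0},
    {"hand": 0, "dp": [0, 0, 0], "spin": 0},
    {"hand": 0, "dp": [0, 0, 0], "spin": 0},
    {"hand": 0, "dp": [0, 0, 0], "spin": 0},
    {"hand": 0, "dp": [0, 0, 0], "spin": 0},
    {"hand": 0, "dp": [0, 0, 0], "spin": 0},
    {"hand": 0, "dp": [0, 0, 0], "spin": 0},
    {"hand": 0, "dp": [0, 0, 0], "spin": 0},
    {"hand": 0, "dp": [0, 0, 0], "spin": 0},
    {"hand": 0, "dp": [0, 0, 0], "spin": 0},
    {"hand": 0, "dp": [0, 0, 0], "spin": 0},
  ],
)

```text
time: 16.25
ee_pos: [0.5197, 0.1747, 0.1055]
eef_rot: [0.186, 0.982, 0.0, -0.0]
ft_force: [0.1, -0.4, 0.4]
width: 0.0007
grip_force: 0.0
```

Run:
```python
from h import *
plat(1,"wD")
```

```text
16.25 [0.5197 0.1747 0.1055] [ 0.1 -0.4  0.4] face0 75.7
  q=0.0445 short len=183 x 367..359 y 149..-34
  q=0.0154 short len=82 x 315..316 y -44..38
  q=0.0157 long len=59 x 314..255 y 40..41
  q=-0.0013 long len=95 x 353..258 y 86..86
  q=0.0010 short len=98 x 355..355 y -13..85
  q=0.0074 long len=53 x 324..271 y 62..62
  q=0.0156 long len=71 x 257..328 y 57..56
  q=0.0018 long len=56 x 271..327 y 65..65
  q=0.0232 short len=91 x 330..328 y 50..-40
  q=0.0428 short len=88 x 209..205 y 70..-18
  q=0.0428 short len=51 x 215..213 y 135..84
  q=0.0441 short len=168 x 195..203 y -24..143
  q=0.0447 short len=74 x 171..174 y -10..64
```

carry_out(
  deltas=[
    {"hand": 0, "dp": [0, -0.004, 0], "spin": 0},
    {"hand": 0, "dp": [0, -0.008, 0], "spin": 0},
    {"hand": 0, "dp": [0, -0.01, 0], "spin": 0},
    {"hand": 0, "dp": [0, -0.01, 0], "spin": 0},
    {"hand": 0, "dp": [0, -0.0095, 0], "spin": 0},
    {"hand": 0, "dp": [0, -0.0088, 0], "spin": 0},
    {"hand": 0, "dp": [0, -0.008, 0], "spin": 0},
    {"hand": 0, "dp": [0, -0.0072, 0], "spin": 0},
    {"hand": 0, "dp": [0, -0.0064, 0], "spin": 0},
    {"hand": 0, "dp": [0, -0.0057, 0], "spin": 0},
    {"hand": 0, "dp": [0, -0.005, 0], "spin": 0},
    {"hand": 0, "dp": [0, -0.0044, 0], "spin": 0},
    {"hand": 0, "dp": [0, -0.0039, 0], "spin": 0},
    {"hand": 0, "dp": [0, -0.0035, 0], "spin": 0},
    {"hand": 0, "dp": [0, -0.0032, 0], "spin": 0},
    {"hand": 0, "dp": [0, -0.003, 0], "spin": 0},
  ],
)

```text
time: 17.9
ee_pos: [0.5195, 0.174, 0.1055]
eef_rot: [0.186, 0.982, 0.0, -0.0]
ft_force: [-0.1, -0.3, 0.4]
width: 0.0009
grip_force: 0.0
```

Run:
```python
from h import *
plat(1,"wE")
```

```text
17.9 [0.5195 0.174  0.1055] [-0.1 -0.3  0.4] face0 75.0
  q=0.0445 short len=185 x 367..359 y 149..-35
  q=0.0002 short len=87 x 316..316 y -45..42
  q=0.0000 long len=58 x 313..255 y 46..46
  q=-0.0020 long len=93 x 352..258 y 86..86
  q=0.0014 short len=97 x 355..355 y -13..84
  q=0.0054 short len=96 x 330..329 y 55..-40
  q=0.0025 long len=56 x 271..327 y 65..65
  q=0.0429 short len=88 x 209..205 y 69..-18
  q=-0.0010 long len=51 x 321..270 y 63..63
  q=0.0440 short len=52 x 215..213 y 135..83
  q=0.0439 short len=166 x 195..202 y -25..142
  q=0.0455 short len=54 x 171..173 y -11..43
  q=0.0551 short len=60 x 174..170 y -13..-73
```

Now q ≈ 0.000. I'll hold for a second and measure again.

carry_out(
  deltas=[
    {"hand": 0, "dp": [0, 0, 0], "spin": 0},
    {"hand": 0, "dp": [0, 0, 0], "spin": 0},
    {"hand": 0, "dp": [0, 0, 0], "spin": 0},
    {"hand": 0, "dp": [0, 0, 0], "spin": 0},
    {"hand": 0, "dp": [0, 0, 0], "spin": 0},
    {"hand": 0, "dp": [0, 0, 0], "spin": 0},
    {"hand": 0, "dp": [0, 0, 0], "spin": 0},
    {"hand": 0, "dp": [0, 0, 0], "spin": 0},
    {"hand": 0, "dp": [0, 0, 0], "spin": 0},
    {"hand": 0, "dp": [0, 0, 0], "spin": 0},
  ],
)

```text
time: 18.95
ee_pos: [0.5195, 0.174, 0.1055]
eef_rot: [0.186, 0.982, 0.0, -0.0]
ft_force: [-0.2, 0.2, 0.1]
width: -0.0001
grip_force: 0.0
```

```bash
python3 - <<'E' | grep -E "ee|face|0\.00|long"
from h import *
plat(1,"wF")
E
```

```text
18.95 [0.5195 0.174  0.1055] [-0.2  0.2  0.1] face0 75.0
  q=0.0002 short len=88 x 316..316 y -45..42
  q=0.0006 long len=58 x 313..256 y 46..46
  q=-0.0021 long len=93 x 352..258 y 86..86
  q=0.0010 short len=98 x 355..355 y -13..84
  q=0.0058 long len=56 x 327..270 y 63..63
  q=0.0058 short len=96 x 330..329 y 55..-40
  q=0.0035 long len=56 x 271..327 y 65..65
```

At rest. I withdraw straight off the face slowly, then lift clear.

carry_out(
  deltas=[
    {"hand": 0, "dp": [0, 0.002, 0], "spin": 0},
    {"hand": 0, "dp": [0, 0.008, 0], "spin": 0},
    {"hand": 0, "dp": [0, 0.02, 0], "spin": 0},
    {"hand": 0, "dp": [0, 0.04, 0], "spin": 0},
    {"hand": 0, "dp": [0, 0.07, 0], "spin": 0},
    {"hand": 0, "dp": [0, 0.1, 0], "spin": 0},
    {"hand": 0, "dp": [0, 0.12, -0.05], "spin": 0},
    {"hand": 0, "dp": [0, 0.13, -0.15], "spin": 0},
    {"hand": 0, "dp": [0, 0.13, -0.28], "spin": 0},
    {"hand": 0, "dp": [0, 0.13, -0.4], "spin": 0},
    {"hand": 0, "dp": [0, 0.13, -0.48], "spin": 0},
    {"hand": 0, "dp": [0, 0.13, -0.5], "spin": 0},
    {"hand": 0, "dp": [0, 0.13, -0.5], "spin": 0},
    {"hand": 0, "dp": [0, 0.13, -0.5], "spin": 0},
    {"hand": 0, "dp": [0, 0.13, -0.5], "spin": 0},
  ],
)

```text
time: 20.5
ee_pos: [0.5308, 0.204, 0.2294]
eef_rot: [0.186, 0.982, -0.001, -0.001]
ft_force: [-0.3, -0.3, -0.1]
width: 0.0003
grip_force: 0.0
```

```bash
python3 - <<'E' | grep -E "ee|face|0\.00|long"
from h import *
plat(1,"wG")
E
```

```text
20.5 [0.5308 0.204  0.2294] [-0.3 -0.3 -0.1] face0 107.0
  q=-0.0005 long len=96 x 215..312 y -47..-47
  q=-0.0007 long len=123 x 314..191 y 45..45
  q=0.0009 short len=88 x 316..316 y -45..43
  q=0.0102 long len=52 x 177..125 y 93..94
  q=-0.0016 long len=131 x 325..194 y 68..68
  q=-0.0002 short len=120 x 366..366 y -24..96
  q=0.0001 long len=149 x 361..212 y 102..102
  q=0.0010 long len=112 x 217..328 y 71..71
  q=0.0712 long len=55 x 123..178 y 130..126
  q=0.0018 short len=106 x 330..329 y 58..-48
  q=0.0045 long len=55 x 203..258 y -54..-55
  q=0.0002 long len=104 x 224..328 y 61..61
  q=-0.0042 long len=68 x 259..327 y -55..-54
  q=-0.0011 long len=114 x 326..212 y -52..-52
```

carry_out(
  deltas=[
    {"hand": 0, "dp": [0, 0, 0], "spin": 0},
    {"hand": 0, "dp": [0, 0, 0], "spin": 0},
    {"hand": 0, "dp": [0, 0, 0], "spin": 0},
    {"hand": 0, "dp": [0, 0, 0], "spin": 0},
    {"hand": 0, "dp": [0, 0, 0], "spin": 0},
    {"hand": 0, "dp": [0, 0, 0], "spin": 0},
    {"hand": 0, "dp": [0, 0, 0], "spin": 0},
    {"hand": 0, "dp": [0, 0, 0], "spin": 0},
    {"hand": 0, "dp": [0, 0, 0], "spin": 0},
    {"hand": 0, "dp": [0, 0, 0], "spin": 0},
    {"hand": 0, "dp": [0, 0, 0], "spin": 0},
    {"hand": 0, "dp": [0, 0, 0], "spin": 0},
    {"hand": 0, "dp": [0, 0, 0], "spin": 0},
    {"hand": 0, "dp": [0, 0, 0], "spin": 0},
    {"hand": 0, "dp": [0, 0, 0], "spin": 0},
  ],
)

```text
time: 22.05
ee_pos: [0.5314, 0.2042, 0.2306]
eef_rot: [0.186, 0.982, 0.0, 0.0]
ft_force: [0.6, 0.8, -0.6]
width: 0.0008
grip_force: 0.0
```

```bash
python3 - <<'E' | grep -E "ee|face|0\.00|long"
from h import *
plat(1,"wH")
im=camera("side")[:,:,::-1];cv2.imwrite("pics/fin.png",im)
E
```

```text
22.05 [0.5314 0.2042 0.2306] [ 0.6  0.8 -0.6] face0 107.4
  q=-0.0008 long len=148 x 165..313 y -47..-47
  q=0.0019 short len=88 x 316..316 y -46..42
  q=-0.0005 long len=123 x 313..190 y 46..45
  q=0.0161 long len=56 x 175..119 y 93..94
  q=0.0001 short len=121 x 366..366 y -25..96
  q=0.0747 long len=56 x 121..177 y 131..127
  q=-0.0027 long len=131 x 325..193 y 68..67
  q=0.0001 long len=151 x 362..212 y 102..102
  q=0.0027 long len=112 x 216..328 y 71..71
  q=0.0026 short len=104 x 330..329 y 56..-48
  q=0.0015 long len=122 x 202..323 y -54..-55
  q=-0.0025 long len=105 x 223..328 y 61..61
  q=0.0001 long len=115 x 327..212 y -52..-52
```

View pics/fin.png

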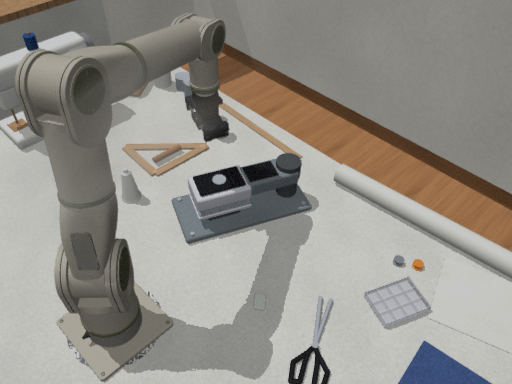

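The side view shows the platen at (220,190), square over the bed. The cone, set square, shears and bobbin box are where they started, and the gripper is clear. The angle reads 0.000 ± 0.001, with no change I can measure over the last 1.5 s.

```bash
python3 -c "
from bench import *
print(close_job())"
```

```text
the job is handed in; nothing more can be done
None
```

I handed the job in with the platen at rest, square over the bed (about 0.000 ± 0.001 rad) and untouched, after a free swing of about 0.38 rad/s; but the first catch bounced it back to about 0.12 rad, against "no bouncing back", so I pushed it in slowly and caught it again, with no contact reading above about 2.6 N (forces read only between moves).

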